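Find the hidden catch of the locked tip magazine and open its drawer

ROBOT

A 6-joint arm with a two-finger parallel gripper is mounted at the origin on a cart in front of the work surface, level with it; the furniture and walls round the work are solid. World frame = base frame: x ahead of the robot, y to its left, z up, the work surface at z = 0. Lengths are in mm, angles in rad, forces in N, time in s.
With the tool pointing down it reaches from about 350 to 850 mm from the base axis. Payload 8.1 kg.
Tool frame: the origin (TCP) lies at the centre of the arm's flange, where the gripper is bolted on; the fingertips stand 186 mm ahead of it and the grasp point (between the pads) lies 167 mm ahead of it (env.pinch_z is the distance from the TCP to the grasp point, in mm); z points along the fingers, y is the line along which they close (so a half turn about z gives the same grasp; the last joint's range is limited). The gripper opens to 93 mm and grips with 3 to 60 N. Pads are 15 mm wide; open, the fingers measure 128 mm over their backs; the gripper's body (75 mm by 188 mm) begins 65 mm behind the grasp point.
Start: joints at [1.224, 0.13, 1.488, -0, 1.523, -0.085], TCP at [155.27, 579.567, 404.735] pointing down, gripper open.
Joint ranges: [-2.96, 2.96], [-0.89, 2.26], [0.02, 2.5], [-1.34, 4.48], [0, 2.73], [-2.66, 2.66]. Speed limits (rad/s): [2.39, 2.39, 2.79, 3.14, 3.14, 3.14].

INTERFACE

Orientations are given as a rotation vector (axis times angle).
In Python, from bench import env, gripper_to, get_obs, optics, finish_job gives the robot as it stands. The module is installed in compiled form; this text tells all that it offers. Calls block until the motion is done:
- env.move_ptp(position, orientation): joint-space move of the TCP to a pose.
- env.move_linear(position, rot=None, speed=150, force_limit=None): straight line of the TCP; rot=None keeps the orientation; speed is the mean speed in mm/s. With force_limit (N) it stops when the force on the tool has changed by that much, and returns True; else False.
- env.movej(angles): joint-space move.
- gripper_to(opening, effort=None): finger opening in mm; effort is the grip in N (None keeps the last); returns when the fingers have stopped.
- env.hold(seconds).
- env.inverse_kinematics(position, orientation): joint angles nearest the present ones, or None.
- get_obs(): the state.
- optics.capture(name): name is "side" or "top"; returns a dict with "frame" (420x560x3 uint8, red, green, blue), "camera_matrix" (3x3 intrinsics, pixels), "dist_coeffs" ([k1, k2, p1, p2, k3] as OpenCV has them; the pictures are not rectified), "camera_from_world" (4x4, takes a point from world to camera coordinates). Camera axes: x right, y up, looking along -z (the intrinsics and any distortion apply to the point x, -y, -z); pixel columns grow to the right and rows downward; lengths in mm; the calibration is good to about 2 mm. A picture is of the moment at which its call begins. There is no depth.
A pose or a line that the arm cannot do raises env.MotionError and nothing moves.
- finish_job(): hands the job in; it is judged then, once.
The state is a dict: "clock": time; "qpos": joint angles; "joint_vel": joint speeds; "joint_torque": joint torques, N m; "position": TCP position; "eef_rot": TCP orientation; "contact_force": force on the tool from outside, world axes, zero at the start; "ft_torque": the same for the moment, N m; "gripper_width": finger opening in mm; "finger_force": force on a finger pad.
Only numpy, scipy, OpenCV 4.12 (cv2) and the standard library are available. Lean on these libraries where they do the work, as an engineer would, in place of code of your own. Each camera call takes 0.05 s, during which the arm holds its last target. There are 200 camera calls.

TASK

Open the locked drawer of the grey tip magazine without forcing anything. Its catch lies in a recess hidden somewhere under the ribbed strip along the front top edge: feel along the strip gently with the fingertips until they sink into the recess, and there press the catch, the back wall of the recess, away from the drawer's front until the drawer springs loose. Then pull the drawer all the way out, leaving the things that lie near the magazine where they are.

Things in the scene. Friction and masses are not known exactly. Their poses are not given: they have to be found in the camera images.
- magazine: grey steel case fixed to the worktop, 120 (x) x 212 (y) x 66 (z) mm. Origin: centre of its underside. Its -x side is the front, with the drawer; z up; it is turned about z. Flat top at z = 66 mm, front to back along its x: lip -60 to -54 mm, ribbed strip -54 to -12, groove -12 to -4 with the dark catch bar 5 mm down in it, grey cover -4 to +60. Side walls end the strip at y = +-96 mm.
- strip_mid (a point): middle of the ribbed strip's upper face (42 mm along x, 192 mm along y, level with the case's top); axes as the magazine. The strip is four slats 48 mm long, centred at y = -72, -24, +24, +72 mm from here; they look alike, their seams look like ribs. Three are rigid; the fourth, a different one each time, is the sprung cover of the recess.
- recess_floor (a joint): how far the sprung slat has sunk, 0 (level with the strip) to 0.014 m. A spring of 1.4 to 2.6 N lifts it, so fingertips pressed down lightly sink 14 mm there and meet rigid metal elsewhere or if they overlap a neighbour slat. The recess measures 42 mm (x) x 48 mm (y) between its walls, wide enough for shut fingers.
- catch (a joint): how far the dark catch bar, the back (+x) wall of the recess, is pressed, 0 to 0.006 m along the magazine's +x (level, away from the drawer's front). Its face lies 21 mm behind strip_mid, 5 to 18 mm below the top: reachable only by fingertips sunk in the recess. A spring resists with 4 to 6.5 N; the drawer is let go at about 0.0045 m; the bar springs back.
- drawer (a joint): how far the drawer is out, 0 (shut, bolted) to 0.075 m (stop), along the magazine's -x. When the catch is pressed an ejector pushes it out 15 to 20 mm; from there it slides with about 1 N of friction (more if pulled fast) and stays where it is left.
- handle (a point): middle of the drawer's bar handle: level round steel bar about 10 mm thick, 90 mm long along the magazine's y, 35 mm in front of the drawer's front, 30 mm above the worktop (103 mm in front of the magazine's origin when shut). Moves with the drawer. Can be pinched from above, one finger before and one behind it. Axes as the magazine.
- oil_dropper: bystander: small brown bottle with black dropper cap, 33 mm across, 102 mm tall, upright; origin under its centre
- tape_roll: bystander: roll of black tape, 52 mm across, 19 mm high, lying flat; origin under its centre
- gauge_block: bystander: grey steel gauge block 22 x 52 x 14 mm; origin under its centre
- side_cutters: bystander: side cutters with red handles 49 x 132 x 10 mm; origin under their centre

How it is judged:
By the outcome, as a careful person would: the job done as asked, in the order asked, and still so for the second after the job is handed in, with the robot touching nothing.
It also fails if it takes over 66 s, if anything falls off the work surface, if the arm or the gripper's body presses on something with over 40 N, if the wrist force passes 120 N, or if a joint passes its speed limit or range.

## Working session

There is one attempt and no reset: what is moved stays moved. The work goes in short steps, each a Python script; the robot and the scene stay as the last script left them, time stands still between calls to the robot, and variables do not carry over. Pictures are saved under pics/ and viewed, at most 10 in all, crops included, and the job is handed in when it is done.

```bash
mkdir -p pics
cat > h.py <<'E'
import numpy as np, cv2
from bench import env, gripper_to, get_obs, optics, finish_job
def cap(n,f=None):
    c=optics.capture(n)
    if f: cv2.imwrite('pics/'+f,c['frame'][:,:,::-1])
    return c
def ray(c,px):
    u=cv2.undistortPoints(np.array(px,float).reshape(-1,1,2),c['camera_matrix'],np.array(c['dist_coeffs'],float)).reshape(-1,2)
    T=np.array(c['camera_from_world']);R=T[:3,:3];o=-R.T@T[:3,3]
    d=np.c_[u[:,0],-u[:,1],-np.ones(len(u))]@R
    return o,d
def onplane(c,px,z):
    o,d=ray(c,px); return o+d*((z-o[2])/d[:,2])[:,None]
def proj(c,P):
    T=np.array(c['camera_from_world']);q=np.asarray(P,float).reshape(-1,3)@T[:3,:3].T+T[:3,3]
    q=q*[1,-1,-1]
    return cv2.projectPoints(q,np.zeros(3),np.zeros(3),c['camera_matrix'],np.array(c['dist_coeffs'],float))[0].reshape(-1,2)
def tri(c1,p1,c2,p2):
    o1,d1=ray(c1,[p1]);o2,d2=ray(c2,[p2]);d1=d1[0];d2=d2[0]
    s=np.linalg.lstsq(np.c_[d1,-d2],o2-o1,rcond=None)[0]
    a=o1+d1*s[0];b=o2+d2*s[1];return (a+b)/2,np.linalg.norm(a-b)
E
python3 - <<'E'
from h import *
for n in('side','top'):
    c=cap(n,n+'0.png');print(n,ray(c,[[280,210]]))
    cv2.imwrite('pics/%s0b.png'%n,cv2.resize(c['frame'][:,:,::-1],(800,600),interpolation=cv2.INTER_CUBIC))
print(get_obs())
E
```

```text
side (array([ 339.07154922, -569.16055257,  557.69372023]), array([[ 0.13851264,  0.83846993, -0.5270768 ]]))
top (array([ 409.94068471,  214.93236031, 1032.6326982 ]), array([[ 0.0426229 , -0.00267889, -0.9992091 ]]))
{'clock': 0.1, 'qpos': array([ 1.22363541e+00,  1.31093225e-01,  1.48919329e+00,  1.18822184e-05,
        1.52302199e+00, -8.53494484e-02]), 'joint_vel': array([ 0.00083848, -0.00138498, -0.00315946,  0.00083553, -0.00215145,
       -0.00086111]), 'joint_torque': array([ 1.13695321e-03, -5.61338925e+01, -4.93094623e+01,  7.72024132e-02,
        2.91555509e-02, -2.38509926e-05]), 'position': array([155.17168452, 579.36424453, 403.77497809]), 'eef_rot': array([-4.10030127e-01, -3.11433569e+00,  2.62816334e-03]), 'contact_force': array([-0.67326618, -0.50200644,  0.29247127]), 'ft_torque': array([0.00211474, 0.02918235, 0.01938852]), 'finger_force': 0.0, 'gripper_width': 92.99350163245367}
```

View pics/side0b.png

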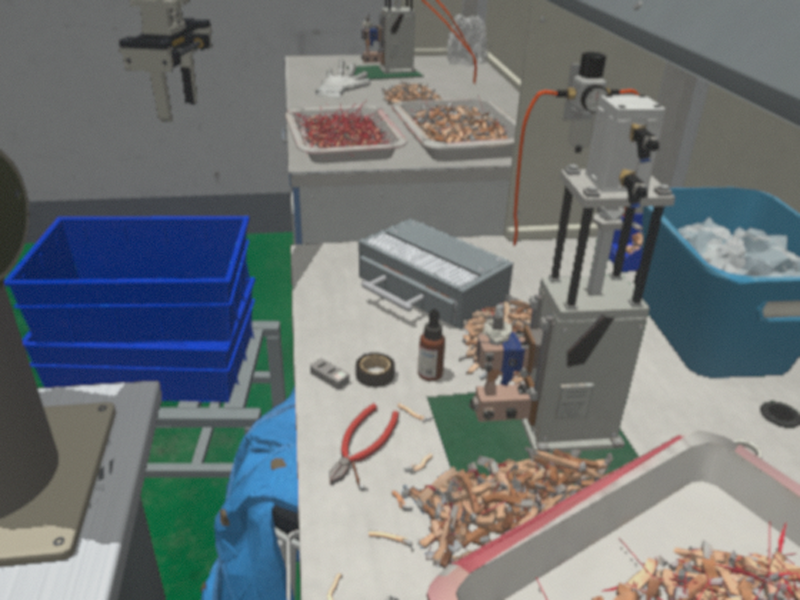

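View pics/top0b.png

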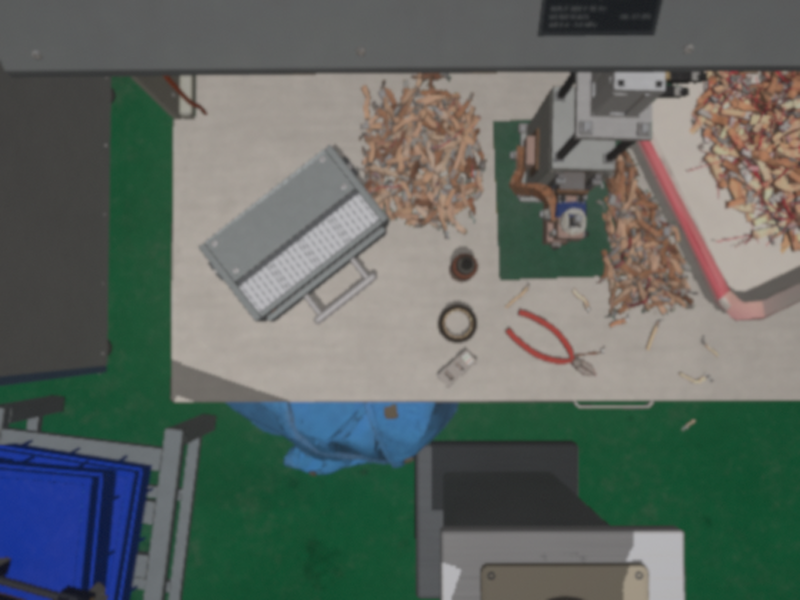

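The side view shows the grey magazine at about (435,270) with its strip and a handle at (393,300). In the top view the white ribbed strip runs from (245,295) to (365,208) and the handle is at (345,290). The dropper (463,263), tape (457,322), block (457,367) and cutters (550,340) all lie to the right of the handle.

Run:
```python
from h import *
def strip(c,box):
    x0,y0,x1,y1=box
    g=cv2.cvtColor(c['frame'],cv2.COLOR_RGB2HSV)
    roi=g[y0:y1,x0:x1]
    m=((roi[:,:,2]>185)&(roi[:,:,1]<22)).astype(np.uint8)*255
    m=cv2.morphologyEx(m,cv2.MORPH_CLOSE,np.ones((5,5)))
    cs=cv2.findContours(m,cv2.RETR_EXTERNAL,cv2.CHAIN_APPROX_NONE)[0]
    k=max(cs,key=cv2.contourArea); print(cv2.contourArea(k))
    return k.reshape(-1,2)+[x0,y0],m
c=cap('top'); k,m=strip(c,(155,120,270,230))
P=onplane(c,k,66)[:,:2].astype(np.float32)
r=cv2.minAreaRect(P);print(r,cv2.boxPoints(r))
s=cap('side'); k2,m2=strip(s,(245,150,350,205))
P2=onplane(s,k2,66)[:,:2].astype(np.float32)
r2=cv2.minAreaRect(P2);print(r2,cv2.boxPoints(r2))
# views
A=c['frame'].copy();B=s['frame'].copy()
for im,cc in((A,c),(B,s)):
    q=proj(cc,np.c_[cv2.boxPoints(r),[66]*4]); cv2.polylines(im,[np.int32(q*8)],True,(255,0,0),1,shift=3)
a=cv2.resize(A[100:240,130:290],(800,700))[:600];b=cv2.resize(B[145:235,245:365],(800,600))
cv2.imwrite('pics/z.png',cv2.resize(np.hstack([a,b])[:,:,::-1],(800,300),interpolation=cv2.INTER_AREA))
```

```text
Traceback (most recent call last):
ValueError: max() iterable argument is empty
```

Run:
```python
import cv2
a=cv2.imread('pics/top0.png');h=cv2.cvtColor(a,cv2.COLOR_BGR2HSV)
for (x,y) in [(220,178),(222,176),(224,178),(218,181),(200,170),(245,190),(140,150)]: print(h[y,x])
b=cv2.cvtColor(cv2.imread('pics/side0.png'),cv2.COLOR_BGR2HSV)
for (x,y) in [(290,183),(295,185),(300,188),(310,175),(230,210)]: print(b[y,x])
```

```text
[120   3 176]
[120   3 180]
[120   3 181]
[120   4 171]
[105   5  97]
[ 15  21 167]
[ 15  21 168]
[103   9 197]
[ 98   5 197]
[ 98   5 199]
[ 94  14 143]
[ 30  12 189]
```

```bash
cat > m.py <<'E'
from h import *
def strip(c,box,v):
    x0,y0,x1,y1=box
    roi=c['frame'][y0:y1,x0:x1].astype(int)
    m=((roi.max(2)>v)&(roi[:,:,2]>=roi[:,:,0]-2)).astype(np.uint8)*255
    m=cv2.morphologyEx(m,cv2.MORPH_CLOSE,np.ones((5,5)))
    cs=cv2.findContours(m,cv2.RETR_EXTERNAL,cv2.CHAIN_APPROX_NONE)[0]
    k=max(cs,key=cv2.contourArea)
    return k.reshape(-1,2)+[x0,y0]
c=cap('top'); k=strip(c,(155,120,290,230),140)
s=cap('side'); k2=strip(s,(245,150,350,215),165)
r=cv2.minAreaRect(onplane(c,k,66)[:,:2].astype(np.float32))
r2=cv2.minAreaRect(onplane(s,k2,66)[:,:2].astype(np.float32))
print(r,r2)
E
python3 - <<'E'
from m import *
A=c['frame'].copy();B=s['frame'].copy()
for im,cc in((A,c),(B,s)):
    for rr,col in((r,(255,0,0)),(r2,(0,255,0))):
        q=proj(cc,np.c_[cv2.boxPoints(rr),[66]*4]); cv2.polylines(im,[np.int32(q*8)],True,col,1,shift=3)
a=cv2.resize(A[100:240,130:290],(480,420));b=cv2.resize(B[145:235,245:365],(480,360))
cv2.imwrite('pics/z.png',np.hstack([a[:360,:400],b[:,:400]])[:,:,::-1])
E
```

```text
((511.2499084472656, 326.7366943359375), (42.82035827636719, 192.8521728515625), 37.94026565551758) ((513.2495727539062, 328.8975830078125), (42.87721633911133, 194.00665283203125), 38.010398864746094)
```

View pics/z.png

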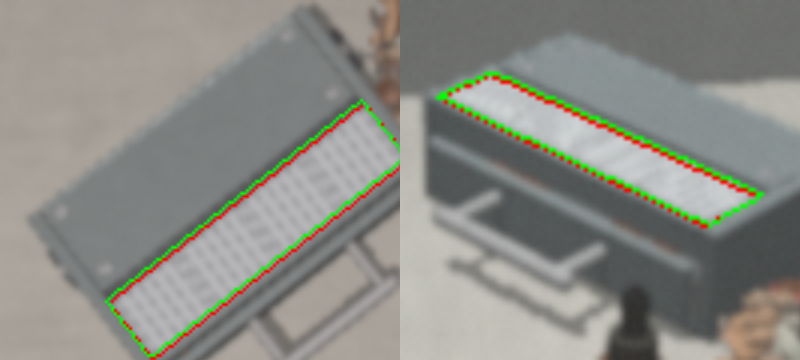

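The strip outlines from the two views agree to about 3 mm at z=66: strip_mid is about (512,328) and yaw is about 38°. I'll start feeling along the strip with shut fingers.

```bash
cat >> h.py <<'E'
from scipy.spatial.transform import Rotation as Ro
YAW=np.deg2rad(37.97); MX=np.array([np.cos(YAW),np.sin(YAW),0]); MY=np.array([-MX[1],MX[0],0]); MID=np.array([512.2,327.8,0])
def rotv(y):
    z=np.array([0,0,-1.]);return Ro.from_matrix(np.c_[np.cross(y,z),y,z]).as_rotvec()
def P(a,b,z): return MID+a*MX+b*MY+[0,0,z]
E
python3 - <<'E'
from h import *
R=min((rotv(MY),rotv(-MY)),key=lambda r:abs(env.inverse_kinematics(P(0,72,270),r)[5]))
print(env.inverse_kinematics(P(0,72,270),R))
gripper_to(0,40)
env.move_ptp(P(0,72,270),R)
for b in(72,24,-24,-72):
    env.move_linear(P(0,b,74+186),speed=120); env.hold(.2)
    hit=env.move_linear(P(0,b,54+186),speed=15,force_limit=5)
    o=get_obs();print(b,hit,o['position'][2]-186,o['contact_force'].round(1),o['clock'],o['gripper_width'])
    if o['position'][2]-186<58: break
    env.move_linear(P(0,b,74+186),speed=80)
E
```

```text
[ 6.03304021e-01  2.45631688e-01  1.61027436e+00 -4.44089210e-16
  1.28568660e+00  1.51139883e+00]
72 True 66.42592067717962 [-1.4 -0.2  5.2] 4.2917 0.33985334317523136
24 False 54.114048387113314 [-0.8 -0.2  1.5] 6.7833 0.44280322674431705
```

Run:
```python
from h import *
hit=env.move_linear(P(21.5,24,53+186),speed=12,force_limit=12)
o=get_obs();print(hit,(o['position']-MID)@MX,o['contact_force'].round(1),o['contact_force']@MX,o['clock'])
env.hold(.3)
env.move_linear(P(0,24,53+186),speed=40)
env.move_linear(P(0,24,110+186),speed=100)
c=cap('top');s=cap('side')
cv2.imwrite('pics/e.png',np.hstack([cv2.resize(c['frame'][100:250,140:290],(400,400)),cv2.resize(s['frame'][140:260,240:360],(400,400))])[:,:,::-1])
cv2.imwrite('pics/side1.png',s['frame'][:,:,::-1]);cv2.imwrite('pics/top1.png',c['frame'][:,:,::-1])
```

```text
True 17.787350337400678 [-3.8 -3.   5.6] -4.800331656225574 8.2
```

View pics/e.png

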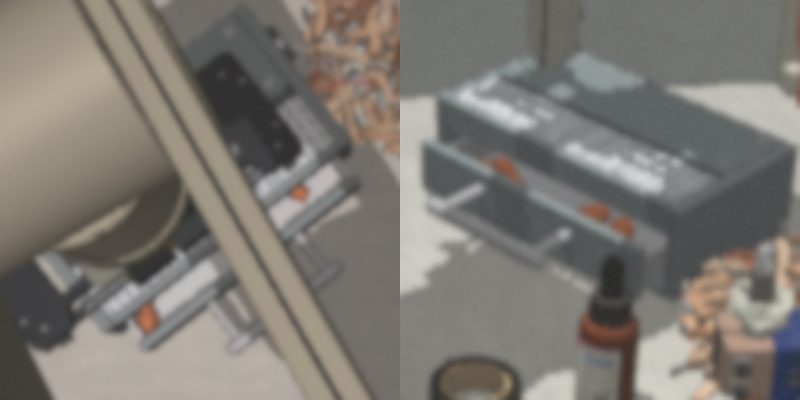

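The drawer has sprung out. In the top image the handle ends are at about (228,231) and (267,200); in the side image they are at about (248,201) and (282,219). I'll triangulate the handle next.

Run:
```python
from h import *
c=cap('top');s=cap('side')
for a,b in(((228,231),(248.4,200.9)),((266.7,200.5),(282,218.6))):
    p,e=tri(c,a,s,b);print(p,e,'mag',(p-MID)@MX,(p-MID)@MY)
    print(proj(c,P(-87,(p-MID)@MY,30)),proj(s,P(-87,(p-MID)@MY,30)))
print([(d,proj(s,P(-70-d,0,30)).round(1)) for d in(15,20)])
```

```text
[414.96735118 308.32771466  33.15456059] 1.7637347697857333 mag -88.63200622877169 44.47162426338582
[[227.66132959 229.83867141]] [[248.55680966 201.90886517]]
[473.54566147 236.42057925  30.78238567] 6.3589352604358105 mag -86.69356885640065 -48.25537838555392
[[267.03094348 198.95541276]] [[280.29875459 219.03797856]]
[(15, array([[264. , 209.5]])), (20, array([[262.3, 210.4]]))]
```

Run:
```python
from h import *
Q=lambda a,z:P(a,0,z+env.pinch_z)
R=min((rotv(MX),rotv(-MX)),key=lambda r:abs(env.inverse_kinematics(Q(-87.5,100),r)[5]))
env.move_ptp(Q(-87.5,100),R); gripper_to(24,20)
f0=get_obs()['contact_force']
hit=env.move_linear(Q(-87.5,31),speed=40,force_limit=6)
o=get_obs();print(hit,o['position'][2]-env.pinch_z,o['clock'],o['contact_force']-f0)
if not hit:
    gripper_to(0,20);o=get_obs();print(o['gripper_width'],o['finger_force'])
    if o['gripper_width']>6:
        hit=env.move_linear(Q(-148,31),speed=35,force_limit=12)
        o=get_obs();print(hit,(o['position']-MID)@MX,o['contact_force'],o['gripper_width'],o['clock'])
c=cap('top','top2.png');s=cap('side')
cv2.imwrite('pics/f.png',np.hstack([cv2.resize(c['frame'][100:280,140:320],(400,400)),cv2.resize(s['frame'][140:280,220:360],(400,400))])[:,:,::-1])
```

```text
Traceback (most recent call last):
TypeError: 'NoneType' object is not subscriptable
```

Run:
```python
from h import *
Q=lambda a,z:P(a,0,z+env.pinch_z)
print(get_obs()['qpos'].round(2))
for r in(rotv(MX),rotv(-MX)):
    for a,z in((-87.5,100),(-87.5,31),(-148,31),(-148,100)):
        print(a,z,env.inverse_kinematics(Q(a,z),r))
```

```text
[ 0.52  0.23  1.59 -0.    1.34  1.43]
-87.5 100 [ 0.45521961  0.02902831  1.85354805  0.          1.2590163  -0.20748191]
-87.5 31 [ 0.45521961  0.12514708  1.89242655  0.          1.12401903 -0.20748191]
-148 31 [ 0.42805288 -0.03435497  2.05758732  0.          1.11836031 -0.23464864]
-148 100 [ 0.42805288 -0.13925925  2.01511558  0.          1.26573633 -0.23464864]
-87.5 100 None
-87.5 31 None
-148 31 None
-148 100 None
```

Run:
```python
from h import *
Q=lambda a,z:P(a,0,z+env.pinch_z)
R=rotv(MX)
env.move_ptp(Q(-87.5,100),R); gripper_to(24,20)
f0=get_obs()['contact_force']
hit=env.move_linear(Q(-87.5,31),speed=40,force_limit=6)
o=get_obs();print(hit,o['position'][2]-env.pinch_z,o['clock'],o['contact_force']-f0)
if not hit:
    gripper_to(0,20);o=get_obs();print(o['gripper_width'],o['finger_force'])
    if o['gripper_width']>6:
        hit=env.move_linear(Q(-148,31),speed=35,force_limit=12)
        o=get_obs();print(hit,(o['position']-MID)@MX,o['contact_force'],o['gripper_width'],o['clock'])
c=cap('top','top2.png');s=cap('side')
cv2.imwrite('pics/f.png',np.hstack([cv2.resize(c['frame'][100:280,140:320],(400,400)),cv2.resize(s['frame'][140:280,220:360],(400,400))])[:,:,::-1])
```

```text
False 31.259545636650387 13.9583 [-0.37177581  0.03988732 -0.92518504]
10.012582562984614 19.999965727329254
True -146.2499195041695 [0.73581928 1.36489161 0.5807953 ] 10.268162735721386 15.9333
```

View pics/f.png

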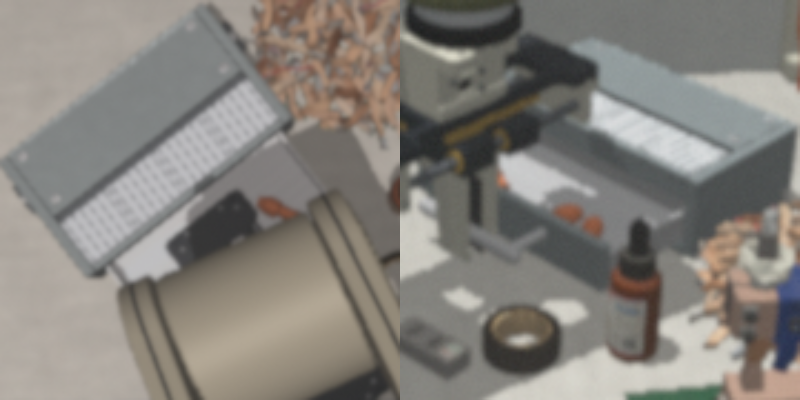

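The drawer reached its stop and the bystanders are undisturbed. I'll release, lift away and check.

Run:
```python
from h import *
Q=lambda a,z:P(a,0,z+env.pinch_z)
env.hold(.3); o=get_obs();print((o['position']-MID)@MX,o['contact_force'])
gripper_to(24,20); p=get_obs()['position']
env.move_linear(p+[0,0,90],speed=60)
env.move_ptp([155,580,404],rotv(MX) if env.inverse_kinematics([155,580,404],rotv(MX)) is not None else get_obs()['eef_rot'])
c=cap('top');s=cap('side');print(get_obs()['clock'])
print([(d,proj(c,P(-70-d,0,30)).round(1),proj(s,P(-70-d,0,30)).round(1)) for d in(70,75)])
for cc,im in((c,'t'),(s,'s')):
    q=proj(cc,[P(-145,45,30),P(-145,-45,30)]);cv2.line(cc['frame'],*[tuple(int(v) for v in x) for x in q],(255,0,0),1)
cv2.imwrite('pics/g.png',np.hstack([cv2.resize(c['frame'][100:300,140:340],(400,400)),cv2.resize(s['frame'][140:280,220:360],(400,400))])[:,:,::-1])
```

```text
-146.19366923343847 [0.74613357 0.56126387 0.95581126]
20.1667
[(70, array([[264.2, 237.5]]), array([[244.5, 219.6]])), (75, array([[265.9, 239.7]]), array([[242.6, 220.6]]))]
```

View pics/g.png

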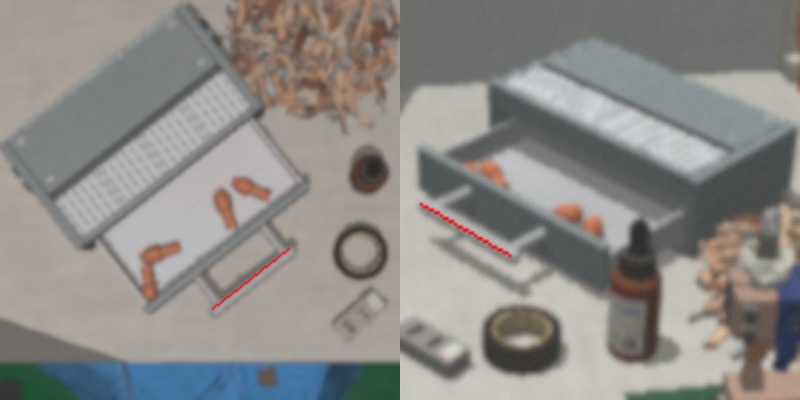

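The drawer's handle lies on, or slightly beyond, the predicted full-out line in both views. The bystanders have not moved and the robot is clear.

```bash
python3 -c "
from h import *
print(finish_job())"
```

```text
the job is handed in; nothing more can be done
None
```

The catch was found under the slat at y = +24 mm and pressed until the drawer sprang loose; the drawer was then pulled out to its stop with the bystanders left where they were, and the job was handed in at about 20 s on the robot's clock.

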